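# Trim the red-guarded dial on the flange leak-test bench

### The job

On this flange assembly bench two grey trim units each have a dial under a see-through flip guard. Swing the red guard up and over until it rests propped open on its rear stop, then turn the black dial beneath it clockwise until its white pointer lines up with the green mark, and let go. Leave the unit with the blue guard alone.

Things in the scene. Friction and masses are not known exactly. Their poses are not given: they have to be found in the camera images.
- red_unit: Grey unit with red see-through guard, fixed to the bench. Origin on the bench under the dial's axis; z up, -x its front (faces the robot within 23 deg). mm: housing x -75..50, y +-60, deck z 45; rear stop post x 119..136, 50 high. Shut guard: hood x +-50, y +-40, top z 97; hinge axis along y through x 50, z 45.
- red_handle (a point): Centre of the red guard's handle: a solid red roller along the unit's y, 20 mm long, 18 diameter, on a 10 x 10 mm stem, 30 mm above the guard's top. Guard shut: at x -35, y 0, z 127 mm of the unit. Pinched on its flat ends (fingers closing along y) it turns between the fingers, so it can be carried round the hinge with the gripper kept pointing down.
- red_guard (a joint): Red guard's angle (rad): 0 shut, growing as it swings up about its hinge and over to the rear; 2.3 = resting open on the rear stop. Guard 80 g, light hinge: let go below about 0.9 it falls shut, beyond about 1.2 it falls open by itself onto the stop and stays.
- red_dial (a joint): Angle (rad) of the black dial under the red guard, clockwise from above, stops 0 and 1.8, starts 0.1 to 0.7; green mark at 1.4. Vertical axis at the unit's origin. Bar grip 42 mm long, 14 thick, z 57..89 mm, on a 44 mm skirt; white line on its pointer end. Pointer lies along the unit's -x at 0.8, towards -y below that, +y above. Friction 0.04 N m, stays where left.
- blue_unit: The like grey unit with a blue see-through guard and blue handle, same sizes and origin, guard shut. Not to be touched. Either unit may be the left one.

How it is judged:
By the outcome, as a careful person would: the job done as asked, in the order asked, and still so for the second after the job is handed in, with the robot touching nothing.
It also fails if it takes over 53 s, if anything falls off the work surface, if the arm or the gripper's body presses on something with over 40 N, if the wrist force passes 120 N, or if a joint passes its speed limit or range.

### The arm

A 7-joint arm with a two-finger parallel gripper is mounted at the origin on the work surface. World frame = base frame: x ahead of the robot, y to its left, z up, the work surface at z = 0. Lengths are in m, angles in rad, forces in N, time in s.
With the tool pointing down it reaches from about 0.35 to 0.9 m from the base axis. Payload 8.1 kg.
Tool frame: the origin (TCP) lies at the very end of the fingers, on their centre line; the grasp point (between the pads) lies 19 mm behind it; z points along the fingers, y is the direction in which the jaws open and shut (so a half turn about z gives the same grasp; the last joint's range is limited). The gripper opens to 92 mm and grips with 3 to 60 N. Pads are 19 mm wide; open, the fingers measure 130 mm over their backs; the gripper's body (75 mm by 190 mm) begins 47 mm behind the grasp point.
Start: joints at [1.063, 0.434, 0.025, 1.573, -0.012, 1.134, -0.075], TCP at [0.246, -0.575, 0.227] pointing down, gripper open.
Joint ranges: [-2.62, 2.62], [-0.44, 2.09], [-1.27, 1.32], [0.08, 2.57], [-1.32, 4.46], [0.12, 2], [-2.74, 2.74]. Speed limits (rad/s): [2.22, 2.22, 3.01, 3.01, 3.14, 3.14, 3.14].

### API

Orientations are given as a rotation vector (axis times angle).
In Python, from cell import observe, get_image, sign_off gives the robot as it stands.
- The arm moves only by the tool arm_command, never from a script. Its argument "deltas" is a list of rows, each an object with "xyz": the shift along the tool's x, y, z in cm, a list of three; "turn": the turn about the tool's z in degrees; "jaw": the closure in counts, from 0 (fully open) to 255 (shut). A call has 1 to 5 rows; each row is the pose to reach, as a shift and turn from the pose measured when the call began, along the tool's axes at that moment; what a row does not reach only later rows make up. A row lasts 1/12 s, in which the tool goes at most 41.7 mm and 7.16 degrees, less where a joint would pass 70% of its speed; a pose out of reach is approached as far as the arm can. A call with a gripper value outside its range is refused whole. The fingers move at their own pace and stop on an object; "force" is the grip in N (left out, the last holds). Time passes only in rows, so rows that repeat a pose let the fingers close. It gives the time, the measured TCP pose, the force and the opening at its end, in the units of the state.
- observe(): the state, without advancing time (a new reading comes with each control period).
- get_image(name): name is "scene" or "top"; returns a dict with "frame" (400x640x3 uint8, red, green, blue), "depth" (400x640 float32, m along the optical axis (not along the pixel's ray), 0 where there is no reading), "camera_matrix" (3x3 intrinsics, pixels), "cam_to_world" (4x4, takes a point from camera to world coordinates). Camera axes: x right, y up, looking along -z (the intrinsics and any distortion apply to the point x, -y, -z); pixel columns grow to the right and rows downward; lengths in m; the calibration is good to about 2 mm. A picture is of the moment at which its call begins.
- sign_off(): hands the job in, once; it reports no verdict.
The state is a dict: "clock": time; "joints": joint angles; "dq": joint speeds; "joint_efforts": joint torques, N m; "position": TCP position; "ee_rot": TCP orientation; "force": force on the tool from outside, world axes, zero at the start; "ft_torque": the same for the moment, N m; "width": opening from 0.0 (shut) to 1.0 (fully open).
Only numpy, scipy, OpenCV 4.12 (cv2) and the standard library are available. Lean on these libraries where they do the work, as an engineer would, in place of code of your own. Each camera call takes 0.05 s, during which the arm holds its last target.

## Working session

There is one attempt and no reset: what is moved stays moved. The work goes in short steps, Python scripts to look and compute and a tool call to move; the robot and the scene stay as the last step left them, time stands still between calls to the robot, and variables do not carry over. Pictures are saved under pics/ and viewed, and the job is handed in when it is done.

Besides the shell and the picture viewer there is one more tool, called as name(argument=value, ...), one argument or row to a line, values as JSON. arm_command: Moves the arm, as the interface text tells. Its arguments: {"type":"object","properties":{"deltas":{"type":"array","items":{"type":"object","properties":{"xyz":{"type":"array","items":{"type":"number"}},"turn":{"type":"number"},"jaw":{"type":"number"}}}},"force":{"type":"number"}},"required":["deltas"]}

```bash
mkdir -p pics; cat > h.py <<'E'
import numpy as np,cv2
from cell import observe,get_image,sign_off
def world(im):
    d=im['depth'];K=im['camera_matrix'];T=im['cam_to_world']
    v,u=np.mgrid[0:d.shape[0],0:d.shape[1]]
    P=np.stack([(u-K[0,2])/K[0,0]*d,-(v-K[1,2])/K[1,1]*d,-d],-1)
    return P@T[:3,:3].T+T[:3,3]
def save(im,n): cv2.imwrite('pics/'+n,im['frame'][:,:,::-1])
E
python3 - <<'E'
from h import *
s=observe();print(s)
for n in('scene','top'):
    im=get_image(n);save(im,n+'0.png');np.savez(n+'0.npz',**im);print(im['camera_matrix'],im['cam_to_world'])
    W=world(im);f=im['frame'].astype(int);r,g,b=f[...,0],f[...,1],f[...,2]
    for nm,m in(('red',(r>g+80)&(r>b+80)),('blue',(b>r+70)&(b>g+40)),('green',(g>r+50)&(g>b+50))):
        m&=im['depth']>0
        p=W[m];vv,uu=np.nonzero(m);print(n,nm,len(p),len(p)and(np.median(p,0),p.min(0),p.max(0),uu.mean(),vv.mean()))
E
```

```text
{'clock': 0.0, 'joints': array([ 1.06339215,  0.43523303,  0.02494732,  1.57407187, -0.01159545,
        1.13400193, -0.07508011]), 'dq': array([-1.55356150e-03,  1.18223780e-03, -8.43188619e-04, -5.29807835e-04,
       -4.48932223e-06, -4.19226935e-04, -6.68419679e-04]), 'joint_efforts': array([-1.75968044e-04, -6.67847729e+01,  9.84963700e-01, -3.14458752e+01,
       -6.06448087e-02,  4.28830110e-02,  1.64203830e-04]), 'position': array([ 0.24591209, -0.57404304,  0.22594819]), 'ee_rot': array([-3.07599598e+00, -6.31192251e-01,  7.02700910e-04]), 'force': array([ 0.29029642, -1.21098092,  0.55742386]), 'ft_torque': array([-0.03049422,  0.00212811,  0.03012662]), 'width': 0.9986715671819355}
[[496.26016339   0.         317.61293795]
 [  0.         496.26016339 193.56490242]
 [  0.           0.           1.        ]] [[ 0.72433322 -0.55347628  0.41110265  0.95422311]
 [ 0.68943668  0.57775331 -0.43689607 -0.47818585]
 [ 0.00429569  0.59988759  0.80007277  0.96066107]
 [ 0.          0.          0.          1.        ]]
scene red 355 (array([ 0.47381516, -0.22341379,  0.09835786]), arr
[... 267 characters left out ...]
 array([0.56037445, 0.22772762, 0.13904174]), np.float64(169.3512658227848), np.float64(235.66139240506328))
scene green 0 0
[[419.97145508   0.         324.15508429]
 [  0.         419.97145508 200.9815566 ]
 [  0.           0.           1.        ]] [[ 0.02129427  0.98115322 -0.19205448  0.34427389]
 [-0.9995746   0.02472278  0.01547279 -0.00313065]
 [ 0.01992929  0.19164329  0.98126228  0.96918126]
 [ 0.          0.          0.          1.        ]]
top red 0 0
top blue 791 (array([ 0.14424856, -0.6546445 ,  0.00535052]), array([ 0.1188693 , -0.70899798, -0.00173905]), array([0.55412259, 0.23119409, 0.14006886]), np.float64(598.4525916561315), np.float64(373.94184576485463))
top green 0 0
```

View pics/scene0.png

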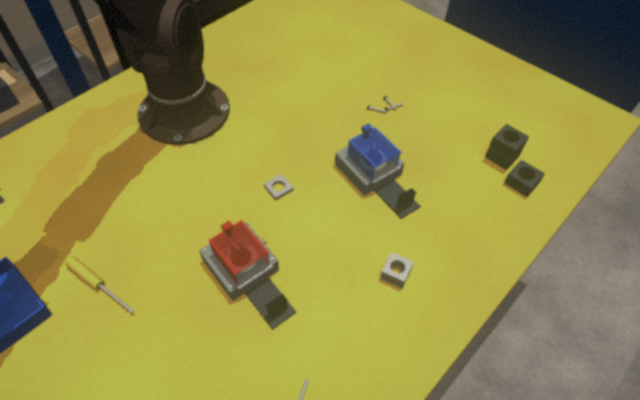

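View pics/top0.png

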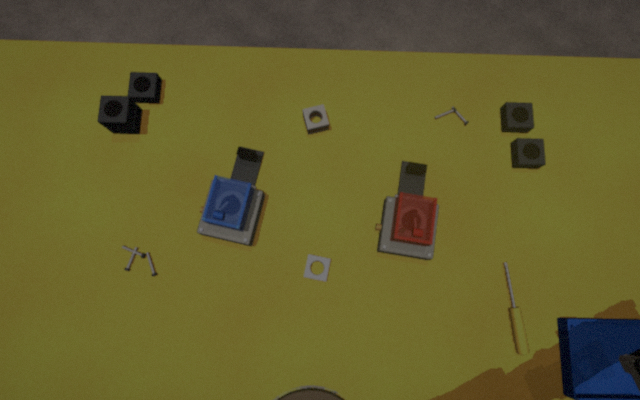

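The scene picture shows the red unit at about (240,255) and blue at (372,158). In the top picture, red is at (410,225) on the robot's right and blue at (230,210). Next I'll measure the red unit's pose.

```bash
python3 - <<'E'
from h import *
for n in('top','scene'):
    im=dict(np.load(n+'0.npz'));W=world(im)
    f=im['frame'].astype(int)
    x,y,z=W[...,0],W[...,1],W[...,2]
    roi=(abs(x-.49)<.2)&(abs(y+.21)<.12)&(im['depth']>0)
    print(n,np.histogram(z[roi],bins=np.arange(0,.15,.01)))
    red=(f[...,0]>1.8*f[...,1])&(f[...,0]>1.8*f[...,2])&roi
    for nm,m in(('hoodtop',red&(abs(z-.097)<.006)),('deck',roi&(abs(z-.045)<.006)),('handle',roi&(z>.118)),('post',roi&(abs(z-.05)<.006)&(x>.55)),('house+',roi&(z>.04)&(z<.06)&(x<.545))):
        p=W[m]
        if len(p)<3: print(nm,len(p));continue
        r=cv2.minAreaRect((p[:,:2]*1000).astype(np.float32))
        print(nm,len(p),np.median(p,0).round(4),[np.round(a,1) for a in r])
im=dict(np.load('top0.npz'));c=im['frame'][140:280,350:470]
cv2.imwrite('pics/c1.png',cv2.resize(np.clip(c[:,:,::-1]*1.6,0,255).astype(np.uint8),None,fx=5,fy=4,interpolation=cv2.INTER_CUBIC)[:600])
im=dict(np.load('scene0.npz'));c=im['frame'][210:330,190:310]
cv2.imwrite('pics/c2.png',cv2.resize(np.clip(c[:,:,::-1]*1.3,0,255).astype(np.uint8),None,fx=5,fy=5,interpolation=cv2.INTER_CUBIC)[:600])
E
```

```text
top (array([9119,   87,  116,   85, 1240,  149,   52,   59,   58, 1577,  140,
          0,    9,   87]), array([0.  , 0.01, 0.02, 0.03, 0.04, 0.05, 0.06, 0.07, 0.08, 0.09, 0.1 ,
       0.11, 0.12, 0.13, 0.14]))
hoodtop 1625 [ 0.4854 -0.2081  0.0978] [array([ 484.5, -209.7]), array([79.6, 99.3]), np.float64(81.8)]
deck 1305 [ 0.4391 -0.1818  0.0458] [array([ 515.2, -215. ]), array([120.4, 211.3]), np.float64(81.9)]
handle 96 [ 0.4492 -0.2042  0.1347] [array([ 450.1, -205.3]), array([20.3, 17.2]), np.float64(80.5)]
post 145 [ 0.6104 -0.2292  0.0505] [array([ 610.7, -228.6]), array([42.5, 18.3]), np.float64(81.9)]
house+ 1234 [ 0.4364 -0.1752  0.0458] [array([ 475.2, -209.3]), array([120.4, 130.4]), np.float64(81.8)]
scene (array([9620,  219,  219,  129, 1271,  236,   51,   47,   49, 1592,  134,
         14,   21,   77]), array([0.  , 0.01, 0.02, 0.03, 0.04, 0.05, 0.06, 0.07, 0.08, 0.09, 0.1 ,
       0.11, 0.12, 0.13, 0.14]))
hoodtop 1613 [ 0.489  -0.2162  0.0977] [array([ 486.7, -213.9]), array([80.2, 99.5]), np.float64(81.7)]
deck 1368 [ 0.5177 -0.2437  0.046 ] [array([ 515.4, -217.6]), array([121. , 212.3]), np.float64(81.6)]
handle 99 [ 0.4554 -0.2103  0.134 ] [array([ 451.9, -208.9]), array([19.9, 17.9]), np.float64(76.2)]
post 198 [ 0.6124 -0.2323  0.0504] [array([ 611.4, -231.7]), array([42.4, 19.4]), np.float64(83.6)]
house+ 1286 [ 0.5138 -0.2463  0.046 ] [array([ 476.5, -212. ]), array([121.2, 133. ]), np.float64(82.0)]
```

View pics/c1.png

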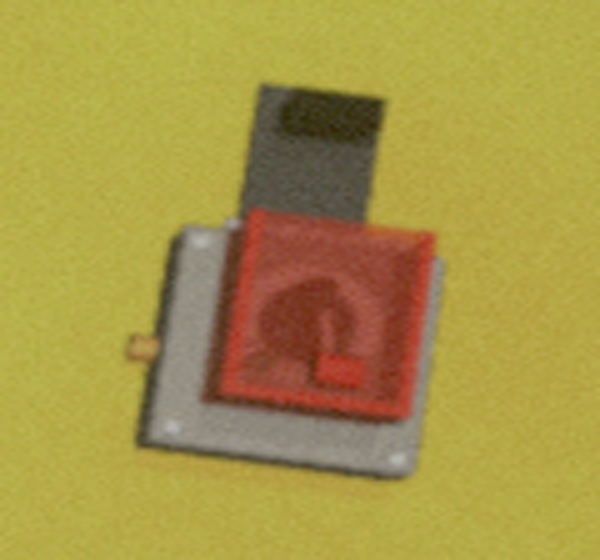

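View pics/c2.png

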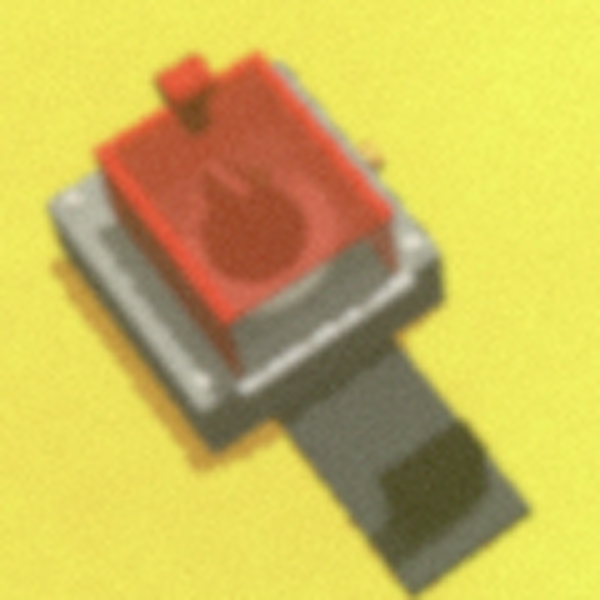

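```bash
cat >> h.py <<'E'
from scipy.spatial.transform import Rotation as Ro
O=np.array([.4857,-.2115,0]);YAW=-8.2
U=Ro.from_euler('z',YAW,degrees=True).as_matrix()
def un(p): return O+U@(np.array(p)/1000)   # unit mm -> world
def delta(target,yaw=None):
    """cm shift in tool axes and turn deg; yaw=world heading of tool x, deg"""
    s=observe();R=Ro.from_rotvec(s['ee_rot']).as_matrix()
    d=R.T@(np.array(target)-s['position'])*100
    h=np.degrees(np.arctan2(R[1,0],R[0,0]))
    t=None if yaw is None else -((yaw-h+90)%180-90)
    return d.round(2),None if t is None else round(t,1),round(h,1)
def arc(th): # handle centre in unit mm
    a=np.arctan2(82,-85)-th;r=np.hypot(85,82)
    return np.array([50+r*np.cos(a),0,45+r*np.sin(a)])
def st():
    s=observe();R=Ro.from_rotvec(s['ee_rot']).as_matrix()
    print('t',round(s['clock'],2),'unit',(U.T@(s['position']-O)*1000).round(1),'toolz',R[:,2].round(3),'F',s['force'].round(1),'w',round(s['width'],3))
E
python3 -c "
from h import *
st();print(delta(un([-35,0,180]),YAW),delta(un([-35,0,110]),YAW))"
```

```text
t 0.1 unit [-185.6 -393.1  226. ] toolz [-0.001  0.001 -1.   ] F [ 0.4 -0.3 -0.2] w 1.003
(array([ 33.33, -25.7 ,   4.63]), np.float64(31.4), np.float64(23.2)) (array([ 33.34, -25.69,  11.63]), np.float64(31.4), np.float64(23.2))
```

arm_command(
  deltas=[
    {"xyz": [3.2,-2.5,0.3],"turn": 6},
    {"xyz": [6.4,-5,0.5],"turn": 12},
    {"xyz": [9.6,-7.4,0.8],"turn": 18},
    {"xyz": [12.8,-9.9,1],"turn": 24},
    {"xyz": [16,-12.4,1.2],"turn": 31.4},
  ],
  force=15,
)

```text
schema error: expected keys xyz, turn, jaw
```

```bash
python3 -c "
from h import *
st();print(delta(un([-35,0,180]),YAW))"
```

```text
t 0.1 unit [-185.6 -393.1  226. ] toolz [-0.001  0.001 -1.   ] F [ 0.4 -0.3 -0.2] w 1.003
(array([ 33.33, -25.7 ,   4.63]), np.float64(31.4), np.float64(23.2))
```

arm_command(
  deltas=[
    {"xyz": [3.2,-2.5,0.3],"turn": 6,"jaw": 0},
    {"xyz": [6.4,-5,0.5],"turn": 12,"jaw": 0},
    {"xyz": [9.6,-7.4,0.8],"turn": 18,"jaw": 0},
    {"xyz": [12.8,-9.9,1],"turn": 24,"jaw": 0},
    {"xyz": [16,-12.4,1.2],"turn": 31.4,"jaw": 0},
  ],
  force=15,
)

```text
clock: 0.52
position: [0.3434, -0.3973, 0.2139]
ee_rot: [-3.132, 0.212, 0.002]
force: [0.9, -0.2, 0.8]
width: 0.997
```

```bash
python3 -c "
from h import *
st();print(delta(un([-35,0,180]),YAW))"
```

```text
t 0.52 unit [-114.3 -204.2  213.9] toolz [-0.001  0.002 -1.   ] F [ 0.9 -0.2  0.8] w 0.997
(array([  8.1 , -20.35,   3.41]), np.float64(0.5), np.float64(-7.7))
```

arm_command(
  deltas=[
    {"xyz": [1.6,-3.9,0.3],"turn": 0.5,"jaw": 0},
    {"xyz": [3.2,-7.8,0.7],"turn": 0.5,"jaw": 0},
    {"xyz": [4.8,-11.7,1.5],"turn": 0.5,"jaw": 0},
    {"xyz": [6.4,-15.6,2.4],"turn": 0.5,"jaw": 0},
    {"xyz": [8.1,-19.4,3.4],"turn": 0.5,"jaw": 0},
  ],
)

```text
clock: 0.93
position: [0.4465, -0.2201, 0.1817]
ee_rot: [-3.132, 0.226, 0.001]
force: [1.9, -0.5, 0.1]
width: 1.002
```

```bash
python3 -c "
from h import *
st();print(delta(un([-35,0,111]),YAW))"
```

```text
t 0.93 unit [-37.6 -14.1 181.7] toolz [-0.001  0.002 -1.   ] F [ 1.9 -0.5  0.1] w 1.002
(array([ 0.26, -1.4 ,  7.07]), np.float64(-0.0), np.float64(-8.2))
```

arm_command(
  deltas=[
    {"xyz": [0.3,-1.4,0],"turn": 0,"jaw": 0},
    {"xyz": [0.3,-1.4,2],"turn": 0,"jaw": 0},
    {"xyz": [0.3,-1.4,4.5],"turn": 0,"jaw": 60},
    {"xyz": [0.3,-1.4,7],"turn": 0,"jaw": 110},
    {"xyz": [0.3,-1.4,7],"turn": 0,"jaw": 130},
  ],
)

```text
clock: 1.35
position: [0.4486, -0.2053, 0.1079]
ee_rot: [-3.13, 0.224, 0.012]
force: [-1.2, 0.7, -0.2]
width: 0.832
```

```bash
python3 -c "
from h import *
st();print(delta(un([-35,0,111]),YAW))
im=get_image('scene');c=im['frame'][150:310,160:320];cv2.imwrite('pics/a1.png',cv2.resize(c[:,:,::-1],(600,600),interpolation=2))
"
```

```text
t 1.35 unit [-37.6   0.8 107.9] toolz [-0.007  0.004 -1.   ] F [-1.2  0.7 -0.2] w 0.832
(array([ 0.26,  0.08, -0.31]), np.float64(-0.0), np.float64(-8.2))
```

View pics/a1.png

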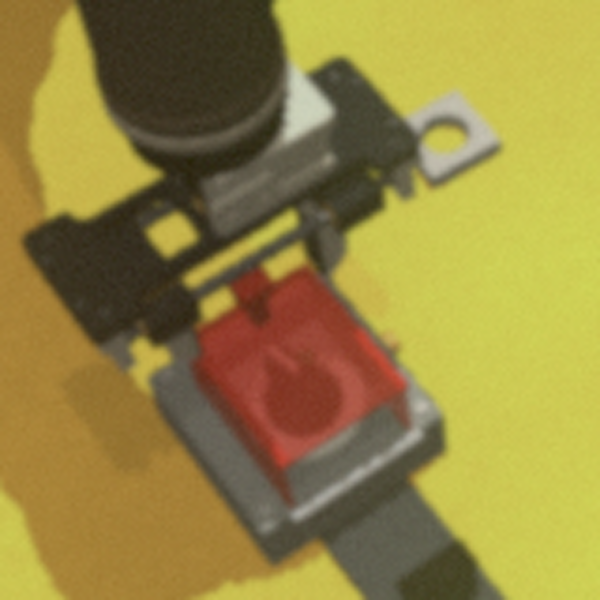

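The crop shows the red roller at (255,290) with a finger on either side. I'll correct by a few mm and close.

arm_command(
  deltas=[
    {"xyz": [0.25,0.1,-0.2],"turn": 0,"jaw": 160},
    {"xyz": [0.25,0.1,-0.2],"turn": 0,"jaw": 200},
    {"xyz": [0.25,0.1,-0.2],"turn": 0,"jaw": 255},
    {"xyz": [0.25,0.1,-0.2],"turn": 0,"jaw": 255},
    {"xyz": [0.25,0.1,-0.2],"turn": 0,"jaw": 255},
  ],
  force=15,
)

```text
clock: 1.82
position: [0.4523, -0.2074, 0.1127]
ee_rot: [-3.131, 0.225, 0.007]
force: [-0.4, -0.1, 0.5]
width: 0.425
```

arm_command(
  deltas=[
    {"xyz": [0,0,0],"turn": 0,"jaw": 255},
    {"xyz": [0,0,0],"turn": 0,"jaw": 255},
    {"xyz": [0,0,0],"turn": 0,"jaw": 255},
  ],
)

```text
clock: 2.07
position: [0.4526, -0.2063, 0.113]
ee_rot: [-3.129, 0.225, 0.007]
force: [0.1, 8.2, 6.8]
width: 0.215
```

```bash
python3 -c "
from h import *
st()
p=observe()['position']; b=arc(0)
for th in np.arange(.1,2.01,.1):
  d=arc(th)-b; print(round(th,1),(d/10).round(2))
print(delta(un([-35,0,109]),YAW))"
```

```text
t 2.07 unit [-33.5   0.4 113. ] toolz [-0.004  0.005 -1.   ] F [0.1 8.2 6.8] w 0.215
0.1 [0.86 0.   0.81]
0.2 [1.8  0.   1.53]
0.3 [2.8  0.   2.15]
0.4 [3.86 0.   2.66]
0.5 [4.97 0.   3.07]
0.6 [6.11 0.   3.37]
0.7 [7.28 0.   3.55]
0.8 [8.46 0.   3.61]
0.9 [9.64 0.   3.56]
1.0 [10.81  0.    3.38]
1.1 [11.95  0.    3.09]
1.2 [13.06  0.    2.69]
1.3 [14.13  0.    2.18]
1.4 [15.14  0.    1.57]
1.5 [16.08  0.    0.86]
1.6 [16.94  0.    0.06]
1.7 [17.73  0.   -0.83]
1.8 [18.42  0.   -1.79]
1.9 [19.01  0.   -2.81]
2.0 [19.49  0.   -3.88]
(array([-0.15,  0.05,  0.4 ]), np.float64(-0.0), np.float64(-8.2))
```

Gripped at 19.8 mm. Next I'll carry it round the hinge arc.

arm_command(
  deltas=[
    {"xyz": [0.9,0,-0.8],"turn": 0,"jaw": 255},
    {"xyz": [1.8,0,-1.5],"turn": 0,"jaw": 255},
    {"xyz": [2.8,0,-2.15],"turn": 0,"jaw": 255},
    {"xyz": [3.9,0,-2.65],"turn": 0,"jaw": 255},
    {"xyz": [5.0,0,-3.05],"turn": 0,"jaw": 255},
  ],
)

```text
clock: 2.48
position: [0.5019, -0.2133, 0.1435]
ee_rot: [-3.129, 0.224, 0.009]
force: [-1.3, 0.9, -1.6]
width: 0.215
```

```bash
python3 -c "
from h import *
st()
for th in np.arange(.5,1.21,.1): print(round(th,1),delta(un(arc(th)+[1,0,-14]),YAW))"
```

```text
t 2.48 unit [ 16.3   0.6 143.5] toolz [-0.005  0.005 -1.   ] F [-1.3  0.9 -1.6] w 0.215
0.5 (array([-0.06,  0.06, -0.02]), np.float64(-0.0), np.float64(-8.2))
0.6 (array([ 1.08,  0.06, -0.33]), np.float64(-0.0), np.float64(-8.2))
0.7 (array([ 2.25,  0.06, -0.51]), np.float64(-0.0), np.float64(-8.2))
0.8 (array([ 3.42,  0.06, -0.58]), np.float64(-0.0), np.float64(-8.2))
0.9 (array([ 4.6 ,  0.06, -0.53]), np.float64(-0.0), np.float64(-8.2))
1.0 (array([ 5.77,  0.06, -0.37]), np.float64(-0.0), np.float64(-8.2))
1.1 (array([ 6.92,  0.06, -0.09]), np.float64(-0.0), np.float64(-8.2))
1.2 (array([8.03, 0.06, 0.31]), np.float64(-0.0), np.float64(-8.2))
```

arm_command(
  deltas=[
    {"xyz": [1.1,0,-0.35],"turn": 0,"jaw": 255},
    {"xyz": [2.25,0,-0.5],"turn": 0,"jaw": 255},
    {"xyz": [3.4,0,-0.6],"turn": 0,"jaw": 255},
    {"xyz": [4.6,0,-0.55],"turn": 0,"jaw": 255},
    {"xyz": [5.8,0,-0.35],"turn": 0,"jaw": 255},
  ],
)

```text
clock: 2.9
position: [0.5598, -0.2216, 0.1469]
ee_rot: [-3.129, 0.225, 0.009]
force: [-0.5, 1.1, 0.8]
width: 0.215
```

```bash
python3 -c "
from h import *
st()
for th in np.arange(1.,1.81,.1): print(round(th,1),delta(un(arc(th)+[1,0,-14]),YAW))
im=get_image('scene');c=im['frame'][150:310,180:340];cv2.imwrite('pics/a2.png',cv2.resize(c[:,:,::-1],(600,600),interpolation=2))"
```

```text
t 2.9 unit [ 74.8   0.6 146.9] toolz [-0.005  0.005 -1.   ] F [-0.5  1.1  0.8] w 0.215
1.0 (array([-0.07,  0.06,  0.01]), np.float64(-0.0), np.float64(-8.2))
1.1 (array([1.08, 0.06, 0.29]), np.float64(-0.0), np.float64(-8.2))
1.2 (array([2.19, 0.06, 0.69]), np.float64(-0.0), np.float64(-8.2))
1.3 (array([3.26, 0.06, 1.19]), np.float64(-0.0), np.float64(-8.2))
1.4 (array([4.27, 0.06, 1.8 ]), np.float64(-0.0), np.float64(-8.2))
1.5 (array([5.22, 0.07, 2.5 ]), np.float64(-0.0), np.float64(-8.2))
1.6 (array([6.09, 0.07, 3.3 ]), np.float64(-0.0), np.float64(-8.2))
1.7 (array([6.87, 0.07, 4.18]), np.float64(-0.0), np.float64(-8.2))
1.8 (array([7.57, 0.08, 5.13]), np.float64(-0.0), np.float64(-8.2))
```

View pics/a2.png

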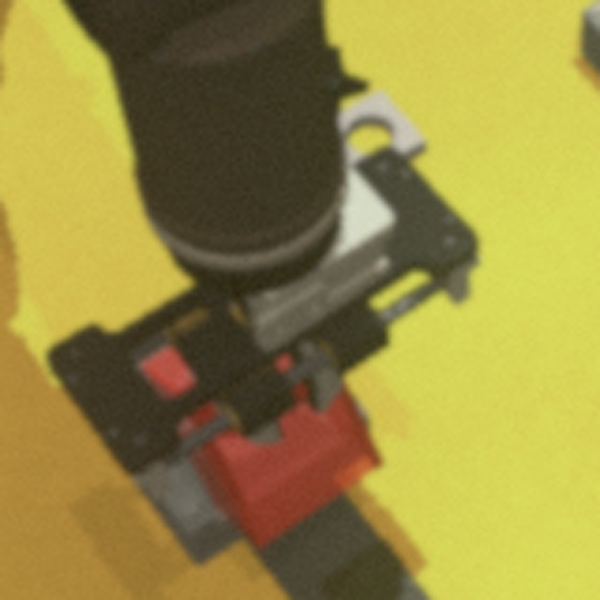

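The guard (300,470) is lifting with the gripper, at about 1.0 rad. I'll continue the arc to 1.5, then 1.8.

arm_command(
  deltas=[
    {"xyz": [1.1,0,0.3],"turn": 0,"jaw": 255},
    {"xyz": [2.2,0,0.7],"turn": 0,"jaw": 255},
    {"xyz": [3.25,0,1.2],"turn": 0,"jaw": 255},
    {"xyz": [4.3,0,1.8],"turn": 0,"jaw": 255},
    {"xyz": [5.2,0,2.5],"turn": 0,"jaw": 255},
  ],
)

```text
clock: 3.37
position: [0.6142, -0.2294, 0.1206]
ee_rot: [-3.129, 0.224, 0.006]
force: [-0.4, -0.7, 1.3]
width: 0.216
```

```bash
python3 -c "
from h import *
st()
for th in np.arange(1.5,1.91,.1): print(round(th,1),delta(un(arc(th)+[1,0,-14]),YAW))"
```

```text
t 3.37 unit [129.7   0.6 120.6] toolz [-0.004  0.004 -1.   ] F [-0.4 -0.7  1.3] w 0.216
1.5 (array([-0.29,  0.06, -0.1 ]), np.float64(0.0), np.float64(-8.2))
1.6 (array([0.58, 0.06, 0.7 ]), np.float64(0.0), np.float64(-8.2))
1.7 (array([1.36, 0.07, 1.58]), np.float64(0.0), np.float64(-8.2))
1.8 (array([2.06, 0.07, 2.54]), np.float64(0.0), np.float64(-8.2))
1.9 (array([2.65, 0.07, 3.55]), np.float64(0.0), np.float64(-8.2))
```

arm_command(
  deltas=[
    {"xyz": [0.2,0,0.4],"turn": 0,"jaw": 255},
    {"xyz": [0.8,0,1.0],"turn": 0,"jaw": 255},
    {"xyz": [1.4,0,1.6],"turn": 0,"jaw": 255},
    {"xyz": [2.0,0,2.5],"turn": 0,"jaw": 255},
    {"xyz": [2.0,0,2.5],"turn": 0,"jaw": 255},
  ],
)

```text
clock: 3.78
position: [0.6359, -0.2326, 0.0942]
ee_rot: [-3.13, 0.223, 0.003]
force: [5.6, -1.7, 3.0]
width: 0.218
```

arm_command(
  deltas=[
    {"xyz": [0,0,0],"turn": 0,"jaw": 180},
    {"xyz": [0.5,0,-1.0],"turn": 0,"jaw": 170},
    {"xyz": [1.5,0,-4],"turn": 0,"jaw": 170},
    {"xyz": [1.5,0,-8],"turn": 0,"jaw": 170},
    {"xyz": [0,0,-11],"turn": 0,"jaw": 170},
  ],
)

```text
clock: 4.2
position: [0.6375, -0.2324, 0.2048]
ee_rot: [-3.13, 0.222, 0.003]
force: [0.1, -0.2, 1.0]
width: 0.33
```

```bash
python3 -c "
from h import *
st();print(delta(un([0,0,200]),YAW))
im=get_image('scene');c=im['frame'][150:310,180:340];cv2.imwrite('pics/a3.png',cv2.resize(c[:,:,::-1],(600,600),interpolation=2))"
```

```text
t 4.2 unit [153.3   1.  204.8] toolz [-0.002  0.004 -1.   ] F [ 0.1 -0.2  1. ] w 0.33
(array([-15.32,   0.07,   0.52]), np.float64(0.1), np.float64(-8.1))
```

View pics/a3.png

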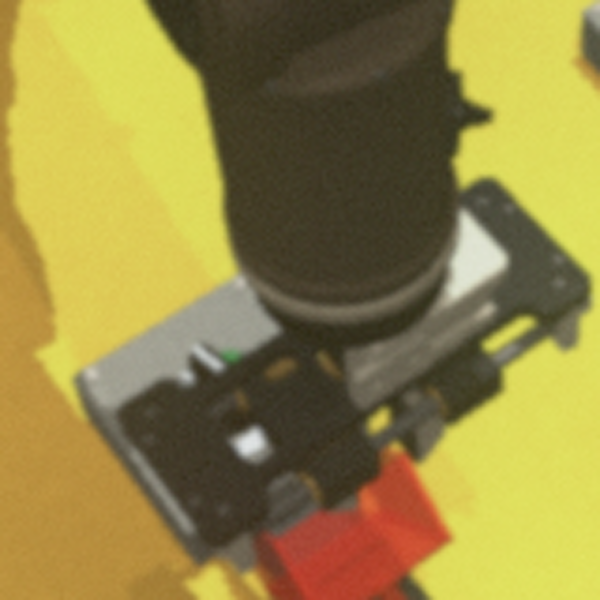

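The guard (360,540) looks thrown over to the rear, and the dial and green mark (230,357) are partly visible. I'll move the arm aside to look.

arm_command(
  deltas=[
    {"xyz": [-2.5,3.3,0],"turn": 0,"jaw": 60},
    {"xyz": [-5,6.6,0],"turn": 0,"jaw": 60},
    {"xyz": [-7.5,10,0],"turn": 0,"jaw": 60},
    {"xyz": [-10,13,0],"turn": 0,"jaw": 60},
    {"xyz": [-12,16,0],"turn": 0,"jaw": 60},
  ],
)

```text
clock: 4.67
position: [0.4917, -0.3758, 0.2098]
ee_rot: [-3.13, 0.225, -0.003]
force: [0.1, -0.1, 0.1]
width: 0.649
```

arm_command(
  deltas=[
    {"xyz": [0,2,0],"turn": 0,"jaw": 60},
    {"xyz": [0,2,0],"turn": 0,"jaw": 60},
  ],
)

```text
clock: 4.83
position: [0.4836, -0.4013, 0.2086]
ee_rot: [-3.132, 0.239, 0.003]
force: [-0.8, 0.2, 0.2]
width: 0.752
```

```bash
python3 -c "
from h import *
st()
a=get_image('scene');b=get_image('top');np.savez('s4.npz',**a);np.savez('t4.npz',**b)
c=a['frame'][190:340,180:330];cv2.imwrite('pics/a4.png',cv2.resize(c[:,:,::-1],(600,600),interpolation=2))
c=b['frame'][140:280,350:490];cv2.imwrite('pics/b4.png',cv2.resize(np.clip(c[:,:,::-1]*1.6,0,255).astype(np.uint8),(600,600),interpolation=2))"
```

```text
t 4.83 unit [  25.  -188.1  208.6] toolz [-0.002  0.001 -1.   ] F [-0.8  0.2  0.2] w 0.752
```

View pics/a4.png

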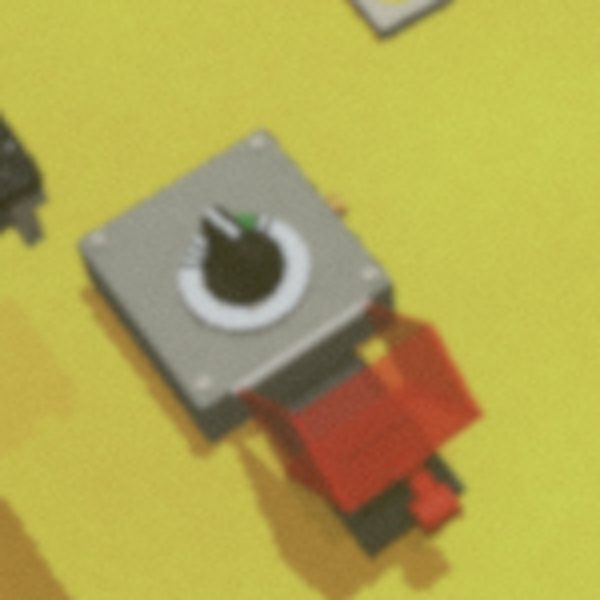

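View pics/b4.png

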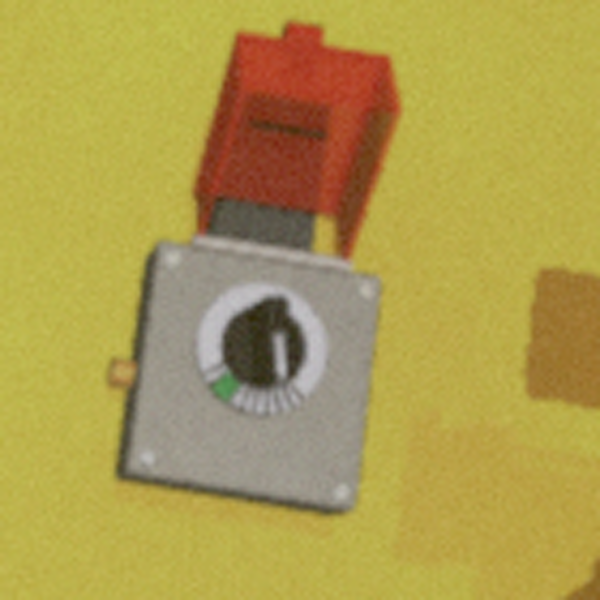

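The guard is open on its stop, with its handle at (435,500) in the scene crop. The white pointer line is at (282,355) in the top crop, pointing robot-wards, and the green mark is at (225,385). Now measuring the bar and the deck.

```bash
cat > m.py <<'E'
from h import *
def meas(im,plot=None):
    W=world(im);f=im['frame'].astype(int);L=(W-O)@U*1000
    x,y,z=L[...,0],L[...,1],L[...,2];ok=(im['depth']>0)&(np.hypot(x,y)<34)
    m=ok&(z>80)&(z<96);p=L[m][:,:2].astype(np.float32);r=cv2.minAreaRect(p)
    print('bar',len(p),[np.round(a,1) for a in r],np.median(L[m][:,2]))
    q=p-p.mean(0);w,V=np.linalg.eigh(q.T@q);d=V[:,1];d=d*-np.sign(d[0]);print(' pca centre',p.mean(0).round(1),'angle from -x to +y deg',np.degrees(np.arctan2(d[1],-d[0])).round(1))
    h=ok&(z>78)&(f.min(-1)>f[m].min(-1).mean()+50)
    if h.sum()>2:
        l=L[h][:,:2].astype(np.float32);q=l-l.mean(0);w,V=np.linalg.eigh(q.T@q);d=V[:,1];d=d*-np.sign(d[0]);print(' white',h.sum(),l.mean(0).round(1),'line ang',np.degrees(np.arctan2(d[1],-d[0])).round(1),'from axis',np.degrees(np.arctan2(l.mean(0)[1],-l.mean(0)[0])).round(1))
    g=ok&(f[...,1]>1.3*f[...,0])&(f[...,1]>1.3*f[...,2])
    if g.sum():print(' green',g.sum(),L[g].mean(0).round(1))
    hk=(im['depth']>0)&(abs(x)<77)&(abs(y)<66)&(abs(z-45)<5)&(x<45)
    rr=cv2.minAreaRect(L[hk][:,:2].astype(np.float32));print(' deck',[np.round(a,1) for a in rr])
if __name__=='__main__':
    for n in('t4','s4'): print(n);meas(dict(np.load(n+'.npz')))
E
python3 m.py
```

```text
t4
bar 139 [array([-1.8,  0.9]), array([41.4, 14.4]), np.float64(12.2)] 89.16153174455688
 pca centre [-2.2  1.7] angle from -x to +y deg -11.6
 white 9 [-11.7  -1. ] line ang -10.6 from axis -4.7
 green 16 [-24.3  16.4  52.9]
 deck [array([-15.5,   0.7]), array([120.9, 121. ]), np.float64(90.0)]
s4
bar 148 [array([ 1.3, -1.7]), array([42.1, 14.7]), np.float64(12.7)] 89.2815406564923
 pca centre [ 2.6 -3. ] angle from -x to +y deg -12.1
 white 27 [-9.  -3.6] line ang -12.6 from axis -21.7
 green 9 [-23.4  15.5  52.9]
 deck [array([-15. ,  -1.9]), array([121.1, 119.8]), np.float64(89.7)]
```

```bash
python3 -c "
from h import *
st();print(delta(un([0,-0.4,125]),12.2+YAW))"
```

```text
t 4.93 unit [  28.2 -182.3  208.5] toolz [ 0.     0.004 -1.   ] F [ 1.3  1.3 -0.9] w 0.759
(array([ -2.87, -18.14,   8.43]), np.float64(-12.4), np.float64(-8.4))
```

arm_command(
  deltas=[
    {"xyz": [-1.5,-3.5,0],"turn": -4,"jaw": 60},
    {"xyz": [-2.9,-7,1],"turn": -8,"jaw": 60},
    {"xyz": [-2.9,-11,2],"turn": -12.4,"jaw": 60},
    {"xyz": [-2.9,-14.7,4],"turn": -12.4,"jaw": 60},
    {"xyz": [-2.9,-18.1,6],"turn": -12.4,"jaw": 60},
  ],
)

```text
clock: 5.35
position: [0.4858, -0.2084, 0.1491]
ee_rot: [-3.134, -0.115, -0.003]
force: [0.5, -0.3, -0.8]
width: 0.766
```

arm_command(
  deltas=[
    {"xyz": [0,0,0],"turn": 0,"jaw": 60},
    {"xyz": [0,0,0],"turn": 0,"jaw": 60},
  ],
)

```text
clock: 5.52
position: [0.4857, -0.2034, 0.1477]
ee_rot: [-3.131, -0.127, 0.002]
force: [0.2, -0.0, 0.4]
width: 0.765
```

```bash
python3 -c "
from h import *
st();print(delta(un([0,-0.4,62]),12.2+YAW))"
```

```text
t 5.52 unit [ -1.2   8.  147.7] toolz [-0.001  0.008 -1.   ] F [ 0.2 -0.   0.4] w 0.765
(array([-0.07,  0.92,  8.57]), np.float64(0.7), np.float64(4.7))
```

arm_command(
  deltas=[
    {"xyz": [-0.1,0.9,2],"turn": 0.7,"jaw": 60},
    {"xyz": [-0.1,0.9,4],"turn": 0.7,"jaw": 60},
    {"xyz": [-0.1,0.9,5],"turn": 0.7,"jaw": 60},
    {"xyz": [-0.1,0.9,5],"turn": 0.7,"jaw": 60},
  ],
)

```text
clock: 5.85
position: [0.484, -0.2121, 0.0958]
ee_rot: [-3.131, -0.107, 0.007]
force: [-0.1, 0.5, -0.1]
width: 0.763
```

```bash
python3 -c "
from h import *
st();print(delta(un([0,-0.4,62]),12.2+YAW))"
```

```text
t 5.85 unit [-1.6 -0.9 95.8] toolz [-0.005  0.009 -1.   ] F [-0.1  0.5 -0.1] w 0.763
(array([0.18, 0.02, 3.38]), np.float64(-0.1), np.float64(3.9))
```

arm_command(
  deltas=[
    {"xyz": [0.2,0,1],"turn": 0,"jaw": 60},
    {"xyz": [0.2,0,2.5],"turn": 0,"jaw": 60},
    {"xyz": [0.2,0,3.2],"turn": 0,"jaw": 80},
    {"xyz": [0.2,0,3.2],"turn": 0,"jaw": 120},
    {"xyz": [0.2,0,3.2],"turn": 0,"jaw": 160},
  ],
  force=20,
)

```text
clock: 6.27
position: [0.4859, -0.2118, 0.064]
ee_rot: [-3.131, -0.107, 0.008]
force: [-0.0, 0.0, 0.4]
width: 0.594
```

```bash
python3 -c "
from h import *
st();print(delta(un([0,-0.4,62]),12.2+YAW))"
```

```text
t 6.27 unit [ 0.3 -0.2 64. ] toolz [-0.005  0.009 -1.   ] F [-0.   0.   0.4] w 0.594
(array([-0.03,  0.01,  0.2 ]), np.float64(-0.1), np.float64(3.9))
```

arm_command(
  deltas=[
    {"xyz": [0,0,0.1],"turn": 0,"jaw": 255},
    {"xyz": [0,0,0.1],"turn": 0,"jaw": 255},
    {"xyz": [0,0,0.1],"turn": 0,"jaw": 255},
    {"xyz": [0,0,0.1],"turn": 0,"jaw": 255},
    {"xyz": [0,0,0.1],"turn": 0,"jaw": 255},
  ],
  force=20,
)

```text
clock: 6.68
position: [0.4861, -0.2118, 0.0633]
ee_rot: [-3.131, -0.107, 0.007]
force: [0.4, 0.4, 0.4]
width: 0.235
```

```bash
python3 -c "
from h import *
st();print(observe()['joints'][6],delta(un([0,-0.4,62]),-34.4+YAW))"
```

```text
t 6.68 unit [ 0.4 -0.3 63.3] toolz [-0.005  0.009 -1.   ] F [0.4 0.4 0.4] w 0.235
-1.248854805313323 (array([-0.05,  0.  ,  0.13]), np.float64(46.5), np.float64(3.9))
```

arm_command(
  deltas=[
    {"xyz": [0,0,0],"turn": 0,"jaw": 255},
    {"xyz": [0,0,0],"turn": 0,"jaw": 255},
    {"xyz": [0,0,0],"turn": 0,"jaw": 255},
    {"xyz": [0,0,0],"turn": 0,"jaw": 255},
  ],
)

```text
clock: 7.02
position: [0.486, -0.211, 0.0634]
ee_rot: [-3.13, -0.108, 0.007]
force: [-2.5, 5.9, 4.3]
width: 0.152
```

arm_command(
  deltas=[
    {"xyz": [0,0,0],"turn": 5,"jaw": 255},
    {"xyz": [0,0,0],"turn": 11,"jaw": 255},
    {"xyz": [0,0,0],"turn": 17,"jaw": 255},
    {"xyz": [0,0,0],"turn": 22,"jaw": 255},
    {"xyz": [0,0,0],"turn": 24,"jaw": 255},
  ],
)

```text
clock: 7.43
position: [0.486, -0.2112, 0.0635]
ee_rot: [-3.084, 0.553, 0.01]
force: [-0.5, 1.6, 0.9]
width: 0.15
```

```bash
python3 -c "
from h import *
st();print(observe()['joints'][6],observe()['ft_torque'],delta(un([0,-0.4,63]),-34.4+YAW))"
```

```text
t 7.43 unit [ 0.2  0.3 63.5] toolz [-0.005  0.009 -1.   ] F [-0.5  1.6  0.9] w 0.15
-1.5915851607091347 [0.10158925 0.25257195 0.06656905] (array([-0.01,  0.08,  0.05]), np.float64(22.3), np.float64(-20.3))
```

arm_command(
  deltas=[
    {"xyz": [0,0,0],"turn": 6,"jaw": 255},
    {"xyz": [0,0,0],"turn": 12,"jaw": 255},
    {"xyz": [0,0,0],"turn": 18,"jaw": 255},
    {"xyz": [0,0,0],"turn": 22.3,"jaw": 255},
    {"xyz": [0,0,0],"turn": 22.3,"jaw": 255},
  ],
)

```text
clock: 7.85
position: [0.4859, -0.2114, 0.0635]
ee_rot: [-2.919, 1.145, 0.013]
force: [-1.5, 1.2, 0.7]
width: 0.154
```

arm_command(
  deltas=[
    {"xyz": [0,0,0],"turn": 0,"jaw": 255},
    {"xyz": [0,0,0],"turn": 0,"jaw": 255},
  ],
)

```text
clock: 8.02
position: [0.4859, -0.2114, 0.0635]
ee_rot: [-2.92, 1.141, 0.013]
force: [-0.8, 1.5, 1.7]
width: 0.15
```

```bash
python3 -c "
from h import *
st();print(observe()['joints'][6],observe()['ft_torque'],delta(un([0,-0.4,63]),-34.4+YAW))"
```

```text
t 8.02 unit [ 0.2  0.2 63.5] toolz [-0.005  0.009 -1.   ] F [-0.8  1.5  1.7] w 0.15
-1.9056926459332688 [ 0.35917665  0.15726565 -0.01913713] (array([0.02, 0.06, 0.05]), np.float64(-0.1), np.float64(-42.7))
```

Heading is within 0.1° of target. Releasing, rising straight up and moving aside to check.

arm_command(
  deltas=[
    {"xyz": [0,0,0],"turn": 0,"jaw": 200},
    {"xyz": [0,0,0],"turn": 0,"jaw": 150},
    {"xyz": [0,0,0],"turn": 0,"jaw": 100},
    {"xyz": [0,0,0],"turn": 0,"jaw": 100},
    {"xyz": [0,0,-1],"turn": 0,"jaw": 100},
  ],
)

```text
clock: 8.43
position: [0.4848, -0.2112, 0.0724]
ee_rot: [-2.921, 1.141, 0.017]
force: [-0.1, 0.1, 0.1]
width: 0.46
```

arm_command(
  deltas=[
    {"xyz": [0,0,-2],"turn": 0,"jaw": 100},
    {"xyz": [0,0,-5],"turn": 0,"jaw": 100},
    {"xyz": [0,0,-8],"turn": 0,"jaw": 100},
    {"xyz": [0,0,-11],"turn": 0,"jaw": 100},
    {"xyz": [0,0,-14],"turn": 0,"jaw": 100},
  ],
)

```text
clock: 8.85
position: [0.4856, -0.2126, 0.2147]
ee_rot: [-2.921, 1.141, 0.016]
force: [0.1, -0.5, 0.0]
width: 0.607
```

```bash
python3 -c "
from h import *
st();print(delta(un([-20,-200,220])))"
```

```text
t 8.85 unit [ 1.000e-01 -1.100e+00  2.147e+02] toolz [-0.008  0.009 -1.   ] F [ 0.1 -0.5  0. ] w 0.607
(array([ 9.6 , 17.53, -0.67]), None, np.float64(-42.7))
```

arm_command(
  deltas=[
    {"xyz": [1.8,3.4,0],"turn": 0,"jaw": 100},
    {"xyz": [3.7,6.8,0],"turn": 0,"jaw": 100},
    {"xyz": [5.6,10.2,0],"turn": 0,"jaw": 100},
    {"xyz": [7.5,13.6,0],"turn": 0,"jaw": 100},
    {"xyz": [9.3,17,0],"turn": 0,"jaw": 100},
  ],
)

```text
clock: 9.27
position: [0.4381, -0.4025, 0.2144]
ee_rot: [-2.921, 1.141, 0.015]
force: [0.5, -0.1, 0.9]
width: 0.612
```

arm_command(
  deltas=[
    {"xyz": [0,1,0],"turn": 0,"jaw": 100},
    {"xyz": [0,1,0],"turn": 0,"jaw": 100},
    {"xyz": [0,1,0],"turn": 0,"jaw": 100},
  ],
)

```text
clock: 9.52
position: [0.4308, -0.4101, 0.2148]
ee_rot: [-2.92, 1.143, 0.014]
force: [0.6, 1.2, 0.5]
width: 0.61
```

```bash
python3 -c "
from h import *
from m import meas
st()
a=get_image('scene');b=get_image('top')
meas(b);meas(a)
c=cv2.resize(a['frame'][190:340,180:330][:,:,::-1],(400,400),interpolation=2)
d=cv2.resize(np.clip(b['frame'][140:280,350:490][:,:,::-1]*1.6,0,255).astype(np.uint8),(400,400),interpolation=2)
cv2.imwrite('pics/a5.png',np.hstack([c,d]))"
```

```text
t 9.52 unit [ -26.  -204.4  214.8] toolz [-0.007  0.009 -1.   ] F [0.6 1.2 0.5] w 0.61
bar 135 [array([-1.5,  1.1]), array([13.6, 42.7]), np.float64(53.5)] 89.06111071439749
 pca centre [-2.1  2.1] angle from -x to +y deg 35.0
 white 11 [-8.7  6.6] line ang 34.0 from axis 37.5
 green 15 [-24.4  16.7  52.6]
 deck [array([-15.4,   0.7]), array([120.9, 120.7]), np.float64(0.1)]
bar 142 [array([ 1.5, -2.4]), array([14.2, 41.4]), np.float64(55.5)] 88.91316269462679
 pca centre [ 3.4 -3.1] angle from -x to +y deg 35.8
 white 23 [-8.1  4.6] line ang 35.4 from axis 29.6
 deck [array([-15.1,  -2. ]), array([120.2, 120.5]), np.float64(0.1)]
```

View pics/a5.png

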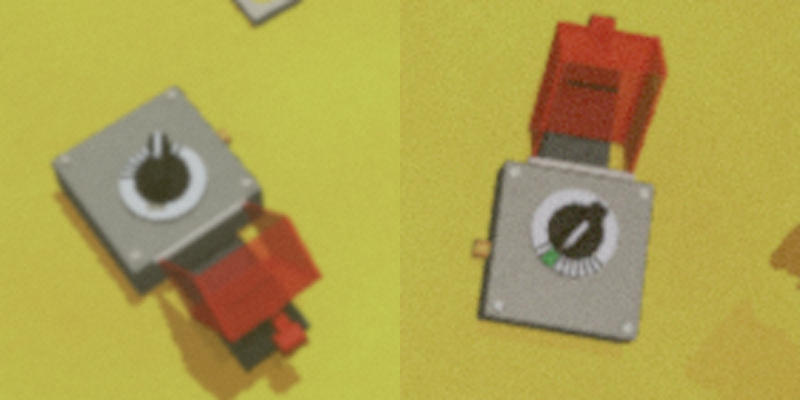

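The white line (575,235 in the right half) points at the green mark (548,258), and the guard rests open. Angle is about 35° against a target of 34.4°. Handing in.

```bash
python3 -c "
from h import *
st();print(sign_off())"
```

```text
t 9.62 unit [ -24.8 -202.3  214.7] toolz [-0.006  0.009 -1.   ] F [0.4 0.5 0.7] w 0.608
the job is handed in; nothing more can be done
None
```

I swung the red guard over the hinge by its handle and let it go at about 1.8 rad. It dropped open onto its rear stop. I then turned the dial beneath it clockwise by about 46.5° to the green mark, let go and moved the arm clear. The job was handed in at 9.6 s of the 53 s allowed.

- **Guard:** the last pictures from both cameras show it resting open. I judged this by eye and did not measure its final angle.
- **Dial:** the bar reads 35.0° from the top camera and 35.8° from the scene camera, against a target of 34.4° (1.4 rad). The white line reads 34.0° and 35.4°, so the dial is at about 1.41 rad. The position of the green mark seen from above agrees, at about 34.4°.
- **Forces and other unit:** the highest force component read between moves was about 8 N. The blue unit was never approached.
- **Disagreement:** the two cameras put the red unit 3 to 4 mm apart, so I worked from their average. In the last scene picture the pointer hid the green mark, so only the top camera confirmed it.

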